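# Pack the grip steriliser box

## Robot

A 6-joint arm with a two-finger parallel gripper is mounted at the origin on the work surface. World frame = base frame: x ahead of the robot, y to its left, z up, the work surface at z = 0. Lengths are in mm, angles in rad, forces in N, time in s.
With the tool pointing down it reaches from about 275 to 850 mm from the base axis. Payload 19 kg.
Tool frame: the origin (TCP) lies midway between the tips of the shut fingers; the grasp point (between the pads) lies 19 mm behind it; z points along the fingers, y is the line along which they close (so a half turn about z gives the same grasp; the last joint's range is limited). The gripper opens to 85 mm and grips with 20 to 120 N. Pads are 22 mm wide; open, the fingers measure 114 mm over their backs; the gripper's body (76 mm by 85 mm) begins 54 mm behind the grasp point. The pads swing forward as they close: fully open they stand 13 mm farther back than shut.
Start: joints at [-1.455, 0.15, 1.437, -0, 1.554, -0.134], TCP at [142.121, -557.128, 231.267] pointing down, gripper open.
Joint ranges: [-2.8, 2.8], [-0.68, 2.1], [0.12, 2.68], [-1.39, 4.53], [0.16, 2.79], [-2.81, 2.81]. Speed limits (rad/s): [1.89, 1.89, 2.22, 3.01, 3.01, 3.01].

## Interface

Orientations are given as a unit quaternion [x, y, z, w].
In Python, from plant import bot, vision, close_job gives the robot as it stands.
- The arm moves only by the tool jog_arm, never from a script. Its argument "steps" is a list of rows, each an object with "rot": the turn, a rotation vector about the world's x, y, z in units of 120 degrees (1.0 is 120 degrees), a list of three; "delta_pos": the shift along the world's x, y, z in units of 0.1 m (1.0 is 0.1 m), a list of three; "gripper": the opening, from -1 (shut) to 1 (fully open). In form: [{"rot": [ax, ay, az], "delta_pos": [x, y, z], "gripper": gripper}, ...]. A call has 1 to 5 rows; each row shifts and turns the commanded pose from where the row before left it; what a row does not reach is not made up. A row lasts 1/12 s, in which the tool goes at most 41.7 mm and 7.16 degrees, less where a joint would pass 70% of its speed; a pose out of reach is approached as far as the arm can. A call with a number of a shift or a turn outside -1 to 1 is refused whole. A call with a gripper value outside its range is refused whole. The fingers move at their own pace and stop on an object; the grip force is fixed at half the most. Time passes only in rows, so rows that do not move let the fingers close. It gives the time, the measured TCP pose, the force, the opening and the grip force at its end, in the units of the state.
- bot.sense(): the state, without advancing time (a new reading comes with each control period).
- vision.get_image(name): name is "side" or "top"; returns the picture (384x512x3 uint8, blue, green, red); there is no depth.
- vision.camera_params(name): a dict with "fov_y" (degrees; the focal length in pixels is half the picture's height over the tangent of half this angle, whatever the lens; pixels are square), "cx", "cy" (the principal point, pixels), "eye" and "rotation" of the camera in the world. Camera axes: x right, y down, z forward; pixel columns grow to the right and rows downward; lengths in mm; the calibration is good to about 2 mm. A picture is of the moment at which its call begins. camera_params takes no time and is no camera call.
- close_job(): hands the job in; it is judged then, once.
The state is a dict: "time_s": time; "qpos": joint angles; "dq": joint speeds; "joint_torque": joint torques, N m; "eef_pos": TCP position; "tcp_rot": TCP orientation; "force": force on the tool from outside, world axes, zero at the start; "ft_torque": the same for the moment, N m; "grip_width": opening from 0.0 (shut) to 1.0 (fully open); "finger_force": force on a finger pad.
Only numpy, scipy, OpenCV 4.12 (cv2) and the standard library are available. Lean on these libraries where they do the work, as an engineer would, in place of code of your own. Each camera call takes 0.05 s, during which the arm holds its last target. There are 200 camera calls.

## Task

Pack the steel steriliser box for the next run, in this order: first set the empty perforated tray down flat in the box, then lay both machine grips in the tray along its partition, the thick grip in the wide compartment and the slim grip in the narrow one, and last put the lid on the box so that it sits fully home. Set every part down, do not drop it, and leave the plastic cup and the two ink caps standing where they are.

Things in the scene. Friction and masses are not known exactly. Their poses are not given: they have to be found in the camera images.
- box: open steel box, does not move: outside 142 (x) x 192 (y) x 48 mm high, inside 136 x 186 mm, floor and walls 3 mm thick. Origin: centre of its underside on the bench; z up, y along its long side
- tray: perforated steel tray, 120 (x) x 170 (y) mm, walls 20 mm high, floor 2 mm, 0.26 kg. Partition along x, 20 mm high, at y=+12: narrow compartment (70 mm) on +y, centre y=+48; wide (94 mm) on -y, centre y=-36. Black handle bar over the partition's middle: 70 mm along x, 8 thick, 26 to 36 mm up; hangs about level. Origin: centre of underside, z up. 8 mm play all round in the box, either way round
- lid: loose steel lid: plate 160 (x) x 210 (y) x 3 mm, its top 9 mm up, over a step 120 x 170 x 6 mm that enters the box with 8 mm play all round while the plate rests on the rim; 0.32 kg. Black handle bar over its centre: 70 mm along x, 10 thick, 29 to 41 mm up, on two end legs. Origin: centre of the step's underside, z up; fully home it is 42 mm above the box's origin, either way round
- thick_grip: loose steel tattoo machine grip, thick: eight-sided body 30 mm across flats, 50 mm long, lying on a flat, with a 12 mm tip at +x and a 10 mm back stem at -x; 92 mm long in all, 0.18 kg. Origin: middle of the body on its axis, 15 mm above what it lies on; x along the axis; at the start two flats are upright, facing +-y
- slim_grip: the same but slim: eight-sided body 18 mm across flats, 50 mm long, lying on a flat, with an 8 mm tip at +x and an 8 mm back stem at -x; 92 mm long in all, 0.08 kg. Origin: middle of the body on its axis, 9 mm above what it lies on; x along the axis; at the start two flats are upright, facing +-y
- cup: light translucent plastic cup, empty, 72 mm across the rim, 88 mm tall, standing among the grips; to be left alone. Origin: centre of its underside
- ink_cap_a: small ink cap, black with a white flange, 25 mm across, 16.5 mm tall, standing among the grips; to be left alone. Origin: centre of its underside
- ink_cap_b: second ink cap, the same as the first; to be left alone. Origin: centre of its underside

How it is judged:
By the outcome, as a careful person would: the job done as asked, in the order asked, and still so for the second after the job is handed in, with the robot touching nothing.
It also fails if it takes over 109 s, if anything falls off the work surface, if the arm or the gripper's body presses on something with over 40 N, if the wrist force passes 120 N, or if a joint passes its speed limit or range.

## Working session

There is one attempt and no reset: what is moved stays moved. The work goes in short steps, Python scripts to look and compute and a tool call to move; the robot and the scene stay as the last step left them, time stands still between calls to the robot, and variables do not carry over. Pictures are saved under pics/ and viewed, at most 14 in all, crops included, and the job is handed in when it is done.

Besides the shell and the picture viewer there is one more tool, called as a command line: name --argument value ..., lists and objects as JSON in quotes. jog_arm: Moves the arm, as the interface text tells. Shifts and turns lie within -1 to 1; 1 stands for 0.1 m of shift or 120 degrees of turn. Its arguments: {"type":"object","properties":{"steps":{"type":"array","items":{"type":"object","properties":{"rot":{"type":"array","items":{"type":"number","minimum":-1,"maximum":1}},"delta_pos":{"type":"array","items":{"type":"number","minimum":-1,"maximum":1}},"gripper":{"type":"number"}}}}},"required":["steps"]}

```bash
mkdir -p pics; ls; python3 - <<'E'
from plant import bot, vision
import cv2
for n in("top","side"):
    cv2.imwrite(f"pics/{n}0.png",vision.get_image(n)); print(n,vision.camera_params(n))
print(bot.sense())
E
```

```text
pics
top {'fov_y': 49.019450330601856, 'cx': 255.4603021814405, 'cy': 193.55563240357586, 'eye': array([ 511.27723059,   23.33828336, 1013.0439313 ]), 'rotation': array([ 0.70792261, -0.70546919,  0.03244056, -0.01031515])}
side {'fov_y': 51.69639589986115, 'cx': 259.5373272489706, 'cy': 197.42579613362173, 'eye': array([ 276.42909574, -560.64684296,  574.68233233]), 'rotation': array([ 0.88337736, -0.2062367 ,  0.10223667, -0.40823833])}
{'time_s': 0.1, 'qpos': array([-1.45501154e+00,  1.50917700e-01,  1.43791620e+00, -2.45011536e-05,
        1.55380091e+00, -1.34003530e-01]), 'dq': array([-0.00013663, -0.00161635, -0.00103278,  0.00037795,  0.0007251 ,
       -0.00127581]), 'joint_torque': array([ 3.11935430e-03, -7.14382339e+01, -5.71793497e+01, -1.00887951e-04,
        7.07135812e-03, -1.80258377e-05]), 'eef_pos': array([ 142.08618665, -556.95335414,  230.7715279 ]), 'tcp_rot': array([ 9.92210696e-01,  1.24569916e-01, -7.50155285e-06, -5.21169065e-04]), 'force': array([ 0.59129115, -0.17034083, -0.65693003]), 'ft_torque': array([ 0.01583399, -0.05532471,  0.00185774]), 'finger_force': 0.0, 'grip_width': 0.9971369948147617}
```

View pics/top0.png

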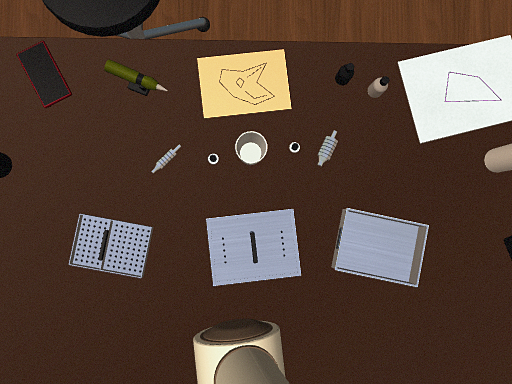

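View pics/side0.png

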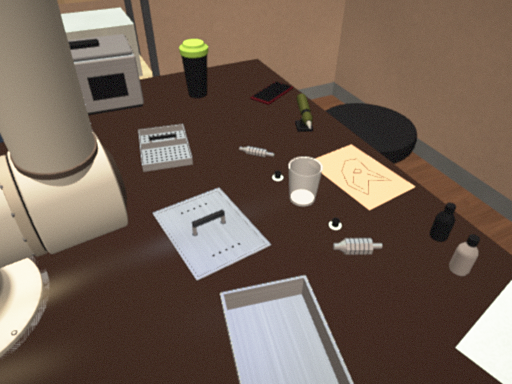

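The top view shows the tray at about (110,245), the lid (254,247), the box (381,247), the thick grip (328,148), the slim grip (166,159), the cup (251,148) and the caps (213,159) and (294,147). The side view agrees with it.

```bash
cat > h.py <<'E'
import numpy as np, cv2
from scipy.spatial.transform import Rotation as R
from plant import bot, vision
def ray(n,uv,z):
    p=vision.camera_params(n); f=192/np.tan(np.radians(p['fov_y']/2))
    uv=np.atleast_2d(np.asarray(uv,float)); z=np.broadcast_to(z,len(uv))
    d=np.c_[(uv-[p['cx'],p['cy']])/f,np.ones(len(uv))]@R.from_quat(p['rotation']).as_matrix().T
    return (p['eye']+d*((z-p['eye'][2])/d[:,2])[:,None])[:,:2]
def blobs(mask,roi,amin=30):
    m=np.zeros_like(mask); x0,y0,x1,y1=roi; m[y0:y1,x0:x1]=mask[y0:y1,x0:x1]
    c,_=cv2.findContours(m,cv2.RETR_EXTERNAL,cv2.CHAIN_APPROX_NONE)
    return sorted([k for k in c if cv2.contourArea(k)>=amin],key=cv2.contourArea)[::-1]
def rect(n,c,z):
    (x,y),(w,h),a=cv2.minAreaRect(ray(n,c[:,0,:],z).astype(np.float32))
    if w<h: w,h,a=h,w,a+90
    return np.round([x,y,w,h,(a+90)%180-90],1)   # angle of long side from world x
E
python3 - <<'E'
from h import *
im=cv2.imread("pics/top0.png"); g=cv2.cvtColor(im,cv2.COLOR_BGR2GRAY)
br=(g>95).astype(np.uint8)*255; dk=(g<28).astype(np.uint8)*255
eye=vision.camera_params("top")['eye'][:2]
for nm,roi,z in(("tray",(60,205,160,285),20),("lid",(200,200,308,294),9),("box",(325,200,440,294),48)):
    m=cv2.morphologyEx(br,cv2.MORPH_CLOSE,np.ones((5,5)))
    c=blobs(m,roi)[0]; print(nm,rect("top",c,z),cv2.boundingRect(c))
    print(np.round(cv2.boxPoints(cv2.minAreaRect(ray("top",c[:,0],z).astype(np.float32))),1).tolist())
for nm,roi,z in(("trayh",(95,222,115,265),31),("lidh",(243,222,265,270),35)):
    for c in blobs(dk,roi,40)[:2]: print(nm,rect("top",c,z),cv2.boundingRect(c))
for nm,roi,z in(("slim",(145,140,190,180),9),("thick",(308,122,350,175),15)):
    m=((g>75)*255).astype(np.uint8)
    for c in blobs(m,roi)[:1]:
        print(nm,rect("top",c,z),cv2.boundingRect(c))
big=lambda x0,y0,x1,y1,s:cv2.resize(im[y0:y1,x0:x1],None,fx=s,fy=s,interpolation=cv2.INTER_CUBIC)
a=big(60,205,160,290,4);b=big(330,200,430,290,4)[:340]
c=big(145,130,195,180,4);d=big(305,125,355,175,4)
cv2.imwrite("pics/crop.png",np.vstack([np.hstack([a,b]),np.hstack([c,d,np.zeros((200,400,3),np.uint8)])]))
E
```

```text
tray [449.5 330.1 170.5 120.4  79.5] (69, 214, 83, 64)
[[374.79998779296875, 257.20001220703125], [493.20001220703125, 235.3000030517578], [524.2000122070312, 402.8999938964844], [405.79998779296875, 424.79998779296875]]
lid [446.2  -2.8 209.7 160.2 -83.3] (206, 209, 95, 77)
[[354.5, 92.0999984741211], [378.79998779296875, -116.19999694824219], [538.0, -97.5999984741211], [513.5999755859375, 110.69999694824219]]
box [ 449.  -293.5  204.4  146.    78.3] (331, 208, 98, 79)
[[356.79998779296875, -378.70001220703125], [499.70001220703125, -408.3999938964844], [541.2000122070312, -208.1999969482422], [398.29998779296875, -178.5]]
slim [656.3 206.8  92.5  18.6 -44. ] (151, 144, 30, 29)
thick [ 682.9 -180.1   92.7   31.3  -25.1] (317, 130, 21, 36)
```

View pics/crop.png

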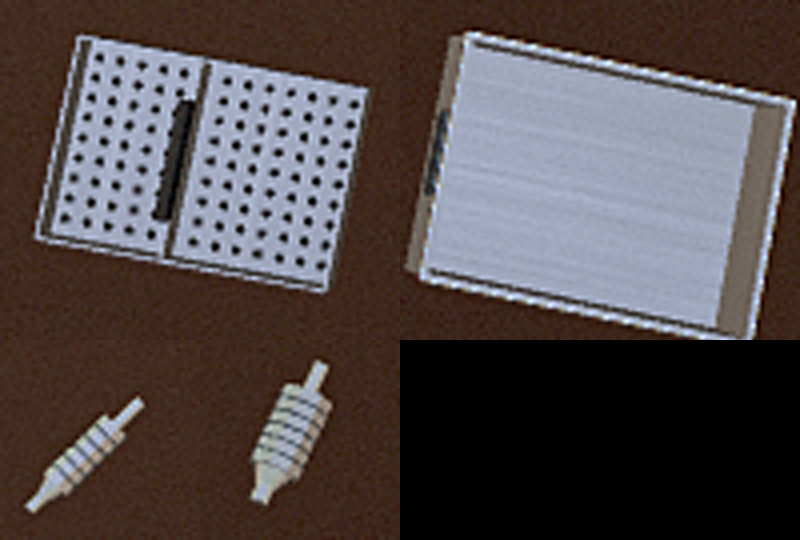

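The crop shows the box rim corners at (347,208), (429,225), (417,284) and (335,268), with the near outer wall visible on the left. The tray and lid outlines match their given sizes. The grip bodies are centred at (166,159) and (328,148).

```bash
python3 - <<'E'
from h import *
q=[(347,208.25),(428.75,225),(417.5,284.5),(335.5,268)]
r=ray("top",q,48); print("box",r.round(1).tolist(),r.mean(0).round(1),[round(float(np.linalg.norm(r[i]-r[i-1])),1) for i in range(4)])
im=cv2.imread("pics/top0.png"); g=cv2.cvtColor(im,cv2.COLOR_BGR2GRAY)
for nm,roi,z in(("trayh",(96,228,111,262),31),("lidh",(245,226,263,268),35)):
    c=blobs(((g<70)*255).astype(np.uint8),roi,40)[0]; print(nm,rect("top",c,z),cv2.boundingRect(c))
print("slim/thick body",ray("top",[(166.2,158.8),(328,148)],[9,15]).round(1).tolist())
im=cv2.imread("pics/side0.png"); g=cv2.cvtColor(im,cv2.COLOR_BGR2GRAY)
for nm,roi,z in(("trayh",(146,128,180,142),31),("lidh",(188,205,230,240),35)):
    for c in blobs(((g<70)*255).astype(np.uint8),roi,20)[:1]: print("side",nm,rect("side",c,z),cv2.boundingRect(c))
for nm,roi,z in(("slim",(235,143,278,160),9),("thick",(330,232,386,260),15)):
    c=blobs(((g>95)*255).astype(np.uint8),roi)[0]; print("side",nm,rect("side",c,z),cv2.boundingRect(c))
print("side box far corners rim", ray("side",[(221,291),(305,277)],48).round(1).tolist())
print(R.from_quat(bot.sense()['tcp_rot']).as_matrix().round(3).tolist())
E
```

```text
box [[536.7, -218.3], [498.6, -408.6], [362.4, -379.4], [400.1, -190.3]] [ 449.4 -299.1] [139.5, 194.1, 139.3, 192.8]
trayh [453.3 340.1  76.6  14.3  -9.9] (98, 228, 13, 34)
lidh [446.8  -3.   69.5   9.4   6.6] (250, 232, 8, 31)
slim/thick body [[654.3, 205.2], [682.3, -182.1]]
side trayh [452.7 338.1  66.   15.3 -13. ] (149, 134, 27, 6)
side lidh [447.3  -5.7  68.4  14.6   4.5] (193, 211, 31, 16)
side slim [656.9 204.2  94.2  33.2 -45.6] (239, 146, 35, 11)
side thick [ 685.1 -181.7   95.3   39.   -25.9] (333, 238, 50, 16)
side box far corners rim [[401.1, -188.0], [537.4, -223.3]]
[[0.969, 0.247, -0.0], [0.247, -0.969, 0.001], [0.0, -0.001, -1.0]]
```

jog_arm --steps '[{"delta_pos": [0.25, 0.3, 0], "rot": [0, 0, -0.0413], "gripper": 0}, {"delta_pos": [0.25, 0.3, 0], "rot": [0, 0, -0.0413], "gripper": 0}, {"delta_pos": [0.25, 0.3, 0], "rot": [0, 0, -0.0413], "gripper": 0}, {"delta_pos": [0.25, 0.3, 0], "rot": [0, 0, -0.0413], "gripper": 0}, {"delta_pos": [0.25, 0.3, 0], "rot": [0, 0, -0.0413], "gripper": 0}]'

```text
time_s: 0.52
eef_pos: [267.8, -405.4, 231.0]
tcp_rot: [0.996, -0.094, -0.0, -0.0]
force: [0.8, -0.7, 0.0]
grip_width: 0.498
finger_force: 0.0
```

jog_arm --steps '[{"delta_pos": [0.25, 0.3, 0], "rot": [0, 0, 0], "gripper": 0}, {"delta_pos": [0.25, 0.3, 0], "rot": [0, 0, 0], "gripper": 0}, {"delta_pos": [0.25, 0.3, 0], "rot": [0, 0, 0], "gripper": 0}, {"delta_pos": [0.25, 0.3, 0], "rot": [0, 0, 0], "gripper": 0}, {"delta_pos": [0.25, 0.3, 0], "rot": [0, 0, 0], "gripper": 0}]'

```text
time_s: 0.93
eef_pos: [392.8, -255.3, 231.2]
tcp_rot: [0.996, -0.091, 0.0, -0.0]
force: [1.1, -0.8, -0.2]
grip_width: 0.502
finger_force: 0.0
```

jog_arm --steps '[{"delta_pos": [0.04, 0.39, 0], "rot": [0, 0, 0], "gripper": 0}, {"delta_pos": [0.04, 0.39, 0], "rot": [0, 0, 0], "gripper": 0}, {"delta_pos": [0.04, 0.39, 0], "rot": [0, 0, 0], "gripper": 0}, {"delta_pos": [0.04, 0.39, 0], "rot": [0, 0, 0], "gripper": 0}, {"delta_pos": [0.04, 0.39, 0], "rot": [0, 0, 0], "gripper": 0}]'

```text
time_s: 1.35
eef_pos: [411.7, -60.3, 231.2]
tcp_rot: [0.996, -0.091, 0.0, -0.0]
force: [0.5, 1.1, 0.8]
grip_width: 0.503
finger_force: 0.0
```

jog_arm --steps '[{"delta_pos": [0.04, 0.39, 0], "rot": [0, 0, 0], "gripper": 0}, {"delta_pos": [0.04, 0.39, 0], "rot": [0, 0, 0], "gripper": 0}, {"delta_pos": [0.04, 0.39, 0], "rot": [0, 0, 0], "gripper": 0}, {"delta_pos": [0.04, 0.39, 0], "rot": [0, 0, 0], "gripper": 0}, {"delta_pos": [0.04, 0.39, 0], "rot": [0, 0, 0], "gripper": 0}]'

```text
time_s: 1.77
eef_pos: [431.7, 134.9, 231.3]
tcp_rot: [0.996, -0.091, 0.0, -0.0]
force: [1.5, -1.4, 0.1]
grip_width: 0.502
finger_force: 0.0
```

jog_arm --steps '[{"delta_pos": [0.04, 0.39, 0], "rot": [0, 0, 0], "gripper": 0}, {"delta_pos": [0.04, 0.39, 0], "rot": [0, 0, 0], "gripper": 0}, {"delta_pos": [0.04, 0.39, 0], "rot": [0, 0, 0], "gripper": 0}, {"delta_pos": [0.04, 0.39, 0], "rot": [0, 0, 0], "gripper": 0}, {"delta_pos": [0, 0, 0], "rot": [0, 0, 0], "gripper": 0}]'

```text
time_s: 2.18
eef_pos: [447.6, 294.1, 230.3]
tcp_rot: [0.996, -0.089, -0.001, -0.001]
force: [0.8, 0.0, 0.1]
grip_width: 0.499
finger_force: 0.0
```

jog_arm --steps '[{"delta_pos": [0.025, 0.23, -0.1], "rot": [0, 0, 0], "gripper": 0}, {"delta_pos": [0.025, 0.23, -0.2], "rot": [0, 0, 0], "gripper": 0}, {"delta_pos": [0, 0, -0.35], "rot": [0, 0, 0], "gripper": 0}, {"delta_pos": [0, 0, -0.35], "rot": [0, 0, 0], "gripper": 0}, {"delta_pos": [0, 0, -0.35], "rot": [0, 0, 0], "gripper": 0}]'

```text
time_s: 2.6
eef_pos: [452.7, 335.1, 94.6]
tcp_rot: [0.996, -0.091, -0.0, -0.0]
force: [0.5, 0.2, 0.3]
grip_width: 0.505
finger_force: 0.0
```

jog_arm --steps '[{"delta_pos": [0, 0, -0.35], "rot": [0, 0, 0], "gripper": 0}, {"delta_pos": [0, 0, -0.15], "rot": [0, 0, 0], "gripper": 0}, {"delta_pos": [0, 0, -0.15], "rot": [0, 0, 0], "gripper": 0}, {"delta_pos": [0, 0, 0], "rot": [0, 0, 0], "gripper": 0}, {"delta_pos": [0, 0, 0], "rot": [0, 0, 0], "gripper": 0}]'

```text
time_s: 3.02
eef_pos: [452.8, 334.6, 31.0]
tcp_rot: [0.996, -0.091, -0.001, 0.0]
force: [0.5, -0.6, 0.1]
grip_width: 0.503
finger_force: 0.0
```

```bash
python3 - <<'E'
from h import *
t=vision.get_image("top");s=vision.get_image("side")
b=lambda im,x,y:cv2.resize(im[y:y+100,x:x+100],None,fx=4,fy=4,interpolation=cv2.INTER_CUBIC)
cv2.imwrite("pics/g1.png",np.hstack([b(t,60,200),b(s,115,95)])); print(bot.sense()['eef_pos'])
E
```

```text
[453.58446055 335.11027581  32.36675838]
```

View pics/g1.png

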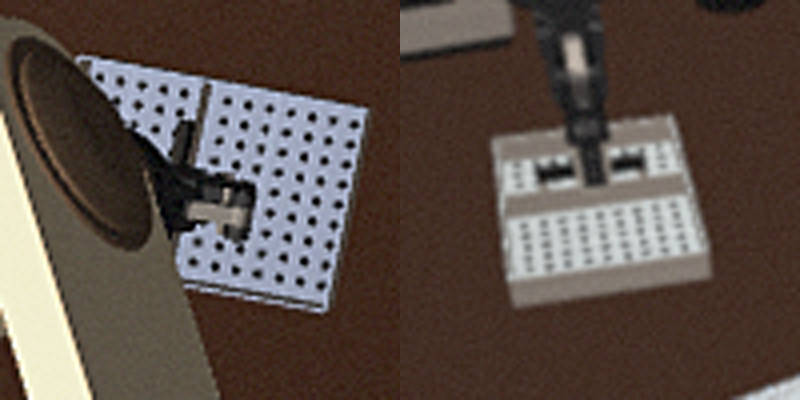

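The top crop shows the fingers straddling the bar, and the side crop shows them centred along it. I'll shift 5 mm in +y, lower, and close.

jog_arm --steps '[{"delta_pos": [-0.01, 0.055, -0.08], "rot": [0, 0, 0], "gripper": 0}, {"delta_pos": [0, 0, -0.1], "rot": [0, 0, 0], "gripper": 0}, {"delta_pos": [0, 0, 0], "rot": [0, 0, 0], "gripper": -1}, {"delta_pos": [0, 0, 0], "rot": [0, 0, 0], "gripper": -1}, {"delta_pos": [0, 0, 0], "rot": [0, 0, 0], "gripper": -1}]'

```text
time_s: 3.53
eef_pos: [452.1, 340.4, 13.3]
tcp_rot: [0.996, -0.091, -0.0, -0.0]
force: [-2.7, 0.2, 13.8]
grip_width: 0.085
finger_force: 36.1
```

jog_arm --steps '[{"delta_pos": [0, 0, 0], "rot": [0, 0, 0], "gripper": -1}, {"delta_pos": [0, 0, 0], "rot": [0, 0, 0], "gripper": -1}, {"delta_pos": [0, 0, 0], "rot": [0, 0, 0], "gripper": -1}, {"delta_pos": [0, 0, 0], "rot": [0, 0, 0], "gripper": -1}, {"delta_pos": [0, 0, 0], "rot": [0, 0, 0], "gripper": -1}]'

```text
time_s: 3.95
eef_pos: [452.1, 340.3, 13.4]
tcp_rot: [0.996, -0.091, 0.0, -0.0]
force: [-0.6, -0.8, 0.2]
grip_width: 0.08
finger_force: 58.7
```

jog_arm --steps '[{"delta_pos": [0, 0, 0.05], "rot": [0, 0, 0], "gripper": -1}, {"delta_pos": [0, 0, 0.15], "rot": [0, 0, 0], "gripper": -1}, {"delta_pos": [0, 0, 0.3], "rot": [0, 0, 0], "gripper": -1}, {"delta_pos": [0, 0, 0.3], "rot": [0, 0, 0], "gripper": -1}, {"delta_pos": [0, 0, 0.25], "rot": [0, 0, 0], "gripper": -1}]'

```text
time_s: 4.37
eef_pos: [452.2, 340.4, 120.5]
tcp_rot: [0.996, -0.091, 0.0, -0.0]
force: [0.7, 0.4, -2.0]
grip_width: 0.076
finger_force: 58.8
```

jog_arm --steps '[{"delta_pos": [0, -0.05, 0.05], "rot": [0, 0, 0], "gripper": -1}, {"delta_pos": [0, -0.15, 0], "rot": [0, 0, 0], "gripper": -1}, {"delta_pos": [0, -0.25, 0], "rot": [0, 0, 0], "gripper": -1}, {"delta_pos": [0, -0.3, 0], "rot": [0, 0, 0], "gripper": -1}, {"delta_pos": [0, -0.3, 0], "rot": [0, 0, 0], "gripper": -1}]'

```text
time_s: 4.78
eef_pos: [451.0, 233.5, 121.6]
tcp_rot: [0.996, -0.091, -0.001, 0.001]
force: [0.5, -0.4, -3.1]
grip_width: 0.082
finger_force: 58.8
```

jog_arm --steps '[{"delta_pos": [0, -0.3, 0], "rot": [0, 0, 0], "gripper": -1}, {"delta_pos": [0, -0.3, 0], "rot": [0, 0, 0], "gripper": -1}, {"delta_pos": [0, -0.3, 0], "rot": [0, 0, 0], "gripper": -1}, {"delta_pos": [0, -0.3, 0], "rot": [0, 0, 0], "gripper": -1}, {"delta_pos": [0, -0.3, 0], "rot": [0, 0, 0], "gripper": -1}]'

```text
time_s: 5.2
eef_pos: [450.8, 83.3, 121.8]
tcp_rot: [0.996, -0.091, -0.001, 0.0]
force: [0.2, 0.2, -3.0]
grip_width: 0.08
finger_force: 58.8
```

jog_arm --steps '[{"delta_pos": [0, -0.3, 0], "rot": [0, 0, 0], "gripper": -1}, {"delta_pos": [0, -0.3, 0], "rot": [0, 0, 0], "gripper": -1}, {"delta_pos": [0, -0.3, 0], "rot": [0, 0, 0], "gripper": -1}, {"delta_pos": [0, -0.3, 0], "rot": [0, 0, 0], "gripper": -1}, {"delta_pos": [0, -0.3, 0], "rot": [0, 0, 0], "gripper": -1}]'

```text
time_s: 5.62
eef_pos: [450.6, -66.4, 121.8]
tcp_rot: [0.996, -0.091, -0.001, -0.0]
force: [1.0, -0.4, -2.5]
grip_width: 0.076
finger_force: 58.8
```

jog_arm --steps '[{"delta_pos": [0, -0.3, 0], "rot": [0, 0, -0.0083], "gripper": -1}, {"delta_pos": [0, -0.3, 0], "rot": [0, 0, 0], "gripper": -1}, {"delta_pos": [0, -0.3, 0], "rot": [0, 0, 0], "gripper": -1}, {"delta_pos": [0, -0.3, 0], "rot": [0, 0, 0], "gripper": -1}, {"delta_pos": [0, -0.3, 0], "rot": [0, 0, 0], "gripper": -1}]'

```text
time_s: 6.03
eef_pos: [450.5, -216.2, 121.7]
tcp_rot: [0.995, -0.1, -0.001, -0.0]
force: [-0.2, -0.1, -2.3]
grip_width: 0.077
finger_force: 58.8
```

jog_arm --steps '[{"delta_pos": [0, -0.3, 0], "rot": [0, 0, 0], "gripper": -1}, {"delta_pos": [0, -0.25, 0], "rot": [0, 0, 0], "gripper": -1}, {"delta_pos": [0, -0.15, 0], "rot": [0, 0, 0], "gripper": -1}, {"delta_pos": [0, 0, 0], "rot": [0, 0, 0], "gripper": -1}, {"delta_pos": [0, 0, 0], "rot": [0, 0, 0], "gripper": -1}]'

```text
time_s: 6.45
eef_pos: [451.1, -284.7, 122.0]
tcp_rot: [0.995, -0.101, -0.001, -0.001]
force: [0.4, 0.4, -3.3]
grip_width: 0.074
finger_force: 58.9
```

```bash
python3 - <<'E'
from h import *
t=vision.get_image("top");s=vision.get_image("side")
b=lambda im,x,y:cv2.resize(im[y:y+135,x:x+135],None,fx=3,fy=3,interpolation=cv2.INTER_CUBIC)
cv2.imwrite("pics/g2.png",np.hstack([b(t,310,180),cv2.resize(s[154:384,190:420],(405,405))])[:,:800]); print(bot.sense()['eef_pos'])
E
```

```text
[ 451.65267878 -283.7764927   122.62714012]
```

View pics/g2.png

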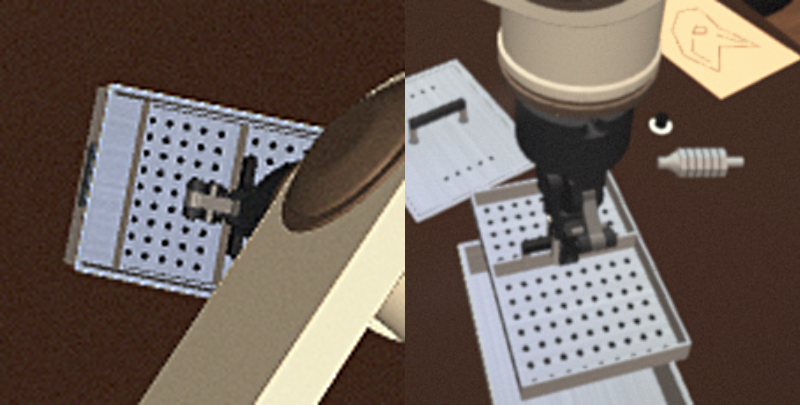

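The tray hangs level over the box and is aligned with it in the top view. I'll shift 3.5 mm in -y and lower it.

jog_arm --steps '[{"delta_pos": [0, -0.035, -0.1], "rot": [0, 0, 0], "gripper": -1}, {"delta_pos": [0, 0, -0.2], "rot": [0, 0, 0], "gripper": -1}, {"delta_pos": [0, 0, -0.2], "rot": [0, 0, 0], "gripper": -1}, {"delta_pos": [0, 0, -0.1], "rot": [0, 0, 0], "gripper": -1}, {"delta_pos": [0, 0, 0], "rot": [0, 0, 0], "gripper": -1}]'

```text
time_s: 6.97
eef_pos: [451.2, -286.8, 60.7]
tcp_rot: [0.995, -0.1, -0.002, -0.001]
force: [-0.5, 0.2, -3.6]
grip_width: 0.08
finger_force: 58.9
```

```bash
python3 - <<'E'
from h import *
t=vision.get_image("top");s=vision.get_image("side")
b=lambda im,x,y:cv2.resize(im[y:y+135,x:x+135],None,fx=3,fy=3,interpolation=cv2.INTER_CUBIC)
cv2.imwrite("pics/g3.png",np.hstack([b(t,310,180),cv2.resize(s[154:384,190:420],(405,405))])[:,:800]); print(bot.sense()['eef_pos'],bot.sense()['force'])
E
```

```text
[ 452.25565319 -287.9241068    63.51081564] [-0.51423925 -0.24372734 -1.4638633 ]
```

View pics/g3.png

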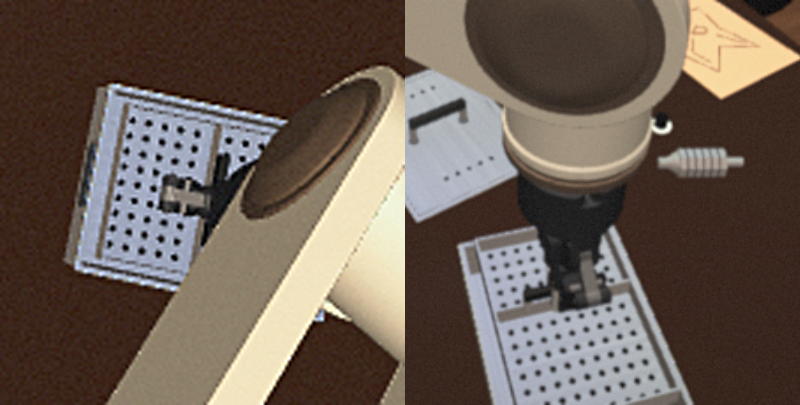

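```bash
python3 - <<'E'
from h import *
a=ray("top",[(310+127/3,180+103/3),(310+98/3,180+257/3)],69);b=ray("top",[(310+112/3,180+87/3),(310+76/3,180+267/3)],48)
c=ray("side",[(190+474/405*0+ (474-405)*230/405,154+250*230/405)],69)
y=np.radians(-11.4);M=np.array([[np.cos(y),np.sin(y)],[-np.sin(y),np.cos(y)]])
print("gap in box frame",((a-b)@M.T).round(1),a.round(1),b.round(1)); print(((a-[449,-299])@M.T).round(1))
E
```

```text
gap in box frame [[-11.1  -8.3]
 [ 12.   -9.8]] [[ 522.5 -225. ]
 [ 407.7 -201.9]] [[ 535.  -219. ]
 [ 397.8 -189.9]]
[[ 57.4  87.1]
 [-59.7  87.1]]
```

Margins are about 11 and 9 mm, against 11 mm expected. I'll nudge 2 mm in -y and lower slowly.

jog_arm --steps '[{"delta_pos": [0, -0.02, -0.08], "rot": [0, 0, 0], "gripper": -1}, {"delta_pos": [0, 0, -0.13], "rot": [0, 0, 0], "gripper": -1}, {"delta_pos": [0, 0, -0.13], "rot": [0, 0, 0], "gripper": -1}, {"delta_pos": [0, 0, -0.07], "rot": [0, 0, 0], "gripper": -1}, {"delta_pos": [0, 0, 0], "rot": [0, 0, 0], "gripper": -1}]'

```text
time_s: 7.48
eef_pos: [451.7, -289.9, 21.2]
tcp_rot: [0.995, -0.1, -0.001, -0.0]
force: [-0.7, 0.5, -3.2]
grip_width: 0.078
finger_force: 58.8
```

jog_arm --steps '[{"delta_pos": [0, 0, -0.01], "rot": [0, 0, 0], "gripper": -1}, {"delta_pos": [0, 0, -0.01], "rot": [0, 0, 0], "gripper": -1}, {"delta_pos": [0, 0, -0.01], "rot": [0, 0, 0], "gripper": -1}, {"delta_pos": [0, 0, 0], "rot": [0, 0, 0], "gripper": -1}, {"delta_pos": [0, 0, 0], "rot": [0, 0, 0], "gripper": -1}]'

```text
time_s: 7.9
eef_pos: [452.2, -290.2, 19.6]
tcp_rot: [0.995, -0.1, 0.0, 0.0]
force: [-0.6, 0.4, -2.8]
grip_width: 0.079
finger_force: 58.9
```

jog_arm --steps '[{"delta_pos": [0, 0, -0.01], "rot": [0, 0, 0], "gripper": -1}, {"delta_pos": [0, 0, -0.01], "rot": [0, 0, 0], "gripper": -1}, {"delta_pos": [0, 0, 0], "rot": [0, 0, 0], "gripper": -1}, {"delta_pos": [0, 0, 0], "rot": [0, 0, 0], "gripper": -1}]'

```text
time_s: 8.23
eef_pos: [452.1, -290.1, 17.2]
tcp_rot: [0.995, -0.1, -0.0, -0.0]
force: [-0.2, 0.1, -2.9]
grip_width: 0.079
finger_force: 58.9
```

jog_arm --steps '[{"delta_pos": [0, 0, -0.01], "rot": [0, 0, 0], "gripper": -1}, {"delta_pos": [0, 0, 0], "rot": [0, 0, 0], "gripper": -1}, {"delta_pos": [0, 0, 0], "rot": [0, 0, 0], "gripper": -1}]'

```text
time_s: 8.48
eef_pos: [452.2, -290.2, 16.4]
tcp_rot: [0.995, -0.1, 0.0, 0.0]
force: [-0.5, 0.2, -0.2]
grip_width: 0.075
finger_force: 59.2
```

jog_arm --steps '[{"delta_pos": [0, 0, 0], "rot": [0, 0, 0], "gripper": -0.4}, {"delta_pos": [0, 0, 0], "rot": [0, 0, 0], "gripper": -0.2}, {"delta_pos": [0, 0, 0], "rot": [0, 0, 0], "gripper": 0}, {"delta_pos": [0, 0, 0], "rot": [0, 0, 0], "gripper": 0}, {"delta_pos": [0, 0, 0.05], "rot": [0, 0, 0], "gripper": 0}]'

```text
time_s: 8.9
eef_pos: [451.8, -289.8, 20.7]
tcp_rot: [0.995, -0.1, -0.0, -0.0]
force: [-0.8, 0.3, 0.5]
grip_width: 0.498
finger_force: 0.0
```

jog_arm --steps '[{"delta_pos": [0, 0, 0.1], "rot": [0, 0, 0], "gripper": 0}, {"delta_pos": [0, 0, 0.3], "rot": [0, 0, 0], "gripper": 0}, {"delta_pos": [0, 0, 0.3], "rot": [0, 0, 0], "gripper": 0}, {"delta_pos": [0, 0, 0.3], "rot": [0, 0, 0], "gripper": 0}, {"delta_pos": [0.1, 0.05, 0], "rot": [0, 0, 0], "gripper": 0.3}]'

```text
time_s: 9.32
eef_pos: [463.2, -287.0, 128.2]
tcp_rot: [0.995, -0.1, 0.003, 0.002]
force: [0.5, -0.7, 1.4]
grip_width: 0.622
finger_force: 0.0
```

jog_arm --steps '[{"delta_pos": [0.27, 0.13, 0], "rot": [0, 0, -0.0287], "gripper": 0.3}, {"delta_pos": [0.27, 0.13, 0], "rot": [0, 0, -0.0287], "gripper": 0.3}, {"delta_pos": [0.27, 0.13, 0], "rot": [0, 0, -0.0287], "gripper": 0.3}, {"delta_pos": [0.27, 0.13, 0], "rot": [0, 0, -0.0287], "gripper": 0.3}, {"delta_pos": [0.27, 0.13, 0], "rot": [0, 0, 0], "gripper": 0.3}]'

```text
time_s: 9.73
eef_pos: [598.5, -219.2, 122.1]
tcp_rot: [0.975, -0.221, 0.0, 0.0]
force: [-0.1, -0.9, -1.0]
grip_width: 0.651
finger_force: 0.0
```

jog_arm --steps '[{"delta_pos": [0.27, 0.13, 0], "rot": [0, 0, 0], "gripper": 0.3}, {"delta_pos": [0.27, 0.13, 0], "rot": [0, 0, 0], "gripper": 0.3}, {"delta_pos": [0.27, 0.13, 0], "rot": [0, 0, 0], "gripper": 0.3}, {"delta_pos": [0.05, 0, 0], "rot": [0, 0, 0], "gripper": 0.3}, {"delta_pos": [0, 0, 0], "rot": [0, 0, 0], "gripper": 0.3}]'

```text
time_s: 10.15
eef_pos: [684.3, -180.2, 121.3]
tcp_rot: [0.976, -0.218, 0.0, -0.0]
force: [-0.6, 0.2, -0.0]
grip_width: 0.65
finger_force: 0.0
```

```bash
python3 - <<'E'
from h import *
t=vision.get_image("top");s=vision.get_image("side")
b=lambda im,x,y:cv2.resize(im[y:y+135,x:x+135],None,fx=3,fy=3,interpolation=cv2.INTER_CUBIC)
cv2.imwrite("pics/g4.png",np.hstack([cv2.resize(t[110:290,290:440],(500,600)),cv2.resize(s[200:384,190:280],(293,600))])); print(bot.sense()['eef_pos'],bot.sense()['qpos'])
E
```

```text
[ 682.66670631 -181.339368    121.43961696] [-3.68513224e-01  4.74056007e-01  1.24099788e+00 -1.52599370e-04
  1.42677285e+00  1.64279851e+00]
```

View pics/g4.png

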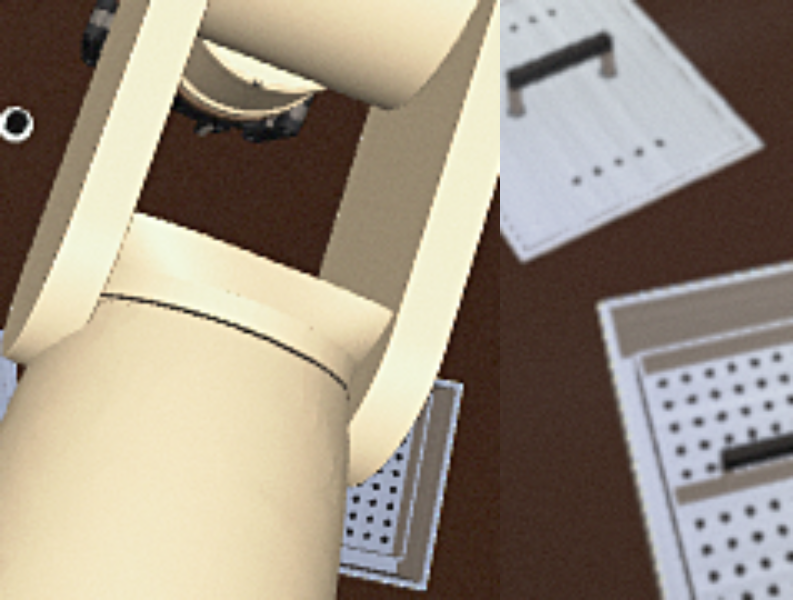

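The tray sits flat in the box. I'll descend on the thick grip.

jog_arm --steps '[{"delta_pos": [0, 0, -0.3], "rot": [0, 0, 0], "gripper": 0.3}, {"delta_pos": [0, 0, -0.3], "rot": [0, 0, 0], "gripper": 0.3}, {"delta_pos": [0, 0, -0.2], "rot": [0, 0, 0], "gripper": 0.3}, {"delta_pos": [0, 0, 0], "rot": [0, 0, 0], "gripper": 0.3}, {"delta_pos": [0, 0, 0], "rot": [0, 0, 0], "gripper": 0.3}]'

```text
time_s: 10.67
eef_pos: [682.2, -181.7, 41.5]
tcp_rot: [0.976, -0.219, -0.001, -0.0]
force: [0.0, -0.2, 1.8]
grip_width: 0.648
finger_force: 0.0
```

```bash
python3 - <<'E'
from h import *
s=vision.get_image("side")
cv2.imwrite("pics/g5.png",cv2.resize(s[180:290,280:410],(650,550),interpolation=cv2.INTER_CUBIC)); print(bot.sense()['eef_pos'])
E
```

```text
[ 683.05807468 -181.88509716   42.97852682]
```

View pics/g5.png

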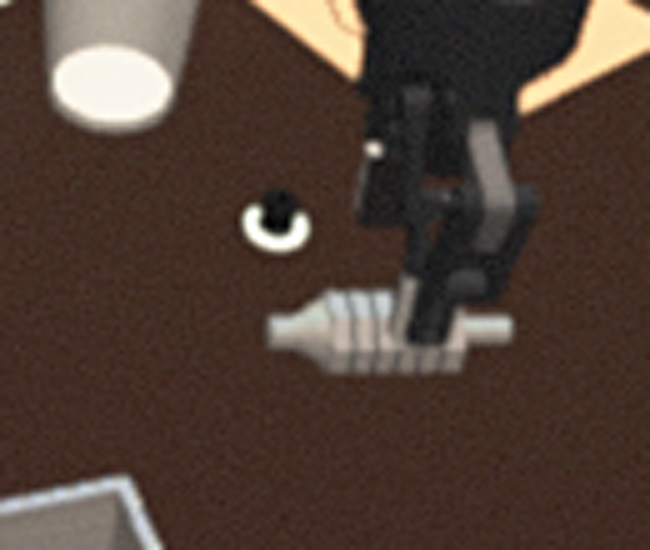

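The fingers straddle the thick body (about (358,246) in the side view) and the cap and cup are clear.

jog_arm --steps '[{"delta_pos": [0, 0, -0.2], "rot": [0, 0, 0], "gripper": 0.3}, {"delta_pos": [0, 0, -0.17], "rot": [0, 0, 0], "gripper": 0.3}, {"delta_pos": [0, 0, 0], "rot": [0, 0, 0], "gripper": -1}, {"delta_pos": [0, 0, 0], "rot": [0, 0, 0], "gripper": -1}, {"delta_pos": [0, 0, 0], "rot": [0, 0, 0], "gripper": -1}]'

```text
time_s: 11.13
eef_pos: [683.9, -181.6, 6.6]
tcp_rot: [0.976, -0.219, 0.001, 0.0]
force: [-0.5, -0.4, -1.6]
grip_width: 0.332
finger_force: 61.2
```

jog_arm --steps '[{"delta_pos": [0, 0, 0], "rot": [0, 0, 0], "gripper": -1}, {"delta_pos": [0, 0, 0], "rot": [0, 0, 0], "gripper": -1}, {"delta_pos": [0, 0, 0], "rot": [0, 0, 0], "gripper": -1}]'

```text
time_s: 11.38
eef_pos: [683.9, -181.5, 6.3]
tcp_rot: [0.976, -0.218, 0.001, 0.0]
force: [-1.0, -0.1, 7.4]
grip_width: 0.333
finger_force: 62.4
```

```bash
python3 - <<'E'
from h import *
s=vision.get_image("side")
cv2.imwrite("pics/g6.png",cv2.resize(s[190:280,280:410],(650,450),interpolation=cv2.INTER_CUBIC)); print(bot.sense()['eef_pos'])
E
```

```text
[ 683.89419181 -181.52967755    6.22706525]
```

View pics/g6.png

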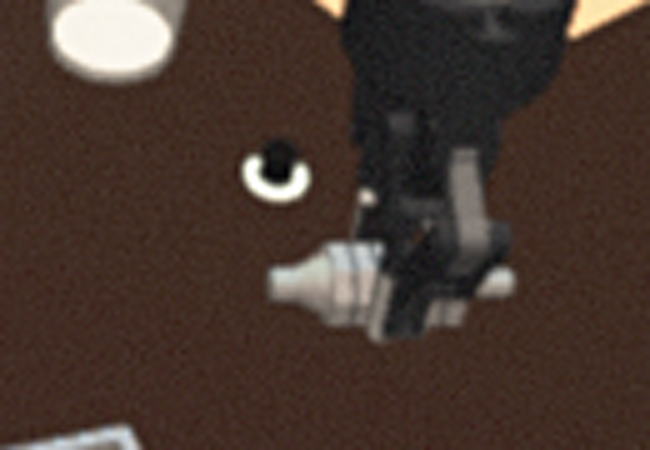

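The thick grip is held near mid-body (about (360,247)). I'll lift and carry it to the wide compartment at about (442.6,-337.3).

jog_arm --steps '[{"delta_pos": [0, 0, 0.1], "rot": [0, 0, 0], "gripper": -1}, {"delta_pos": [0, 0, 0.25], "rot": [0, 0, 0], "gripper": -1}, {"delta_pos": [0, 0, 0.3], "rot": [0, 0, 0], "gripper": -1}, {"delta_pos": [0, 0, 0.25], "rot": [0, 0, 0], "gripper": -1}, {"delta_pos": [-0.1, -0.07, 0.1], "rot": [0, 0, 0], "gripper": -1}]'

```text
time_s: 11.85
eef_pos: [675.1, -187.7, 109.5]
tcp_rot: [0.976, -0.218, 0.003, 0.0]
force: [0.6, 0.3, -0.4]
grip_width: 0.334
finger_force: 61.3
```

jog_arm --steps '[{"delta_pos": [-0.26, -0.17, 0], "rot": [0, 0, 0.023], "gripper": -1}, {"delta_pos": [-0.26, -0.17, 0], "rot": [0, 0, 0.023], "gripper": -1}, {"delta_pos": [-0.26, -0.17, 0], "rot": [0, 0, 0.023], "gripper": -1}, {"delta_pos": [-0.26, -0.17, 0], "rot": [0, 0, 0.023], "gripper": -1}, {"delta_pos": [-0.26, -0.17, 0], "rot": [0, 0, 0.023], "gripper": -1}]'

```text
time_s: 12.27
eef_pos: [541.2, -273.7, 104.5]
tcp_rot: [0.995, -0.098, -0.0, -0.0]
force: [-0.4, -1.0, -0.9]
grip_width: 0.337
finger_force: 61.2
```

jog_arm --steps '[{"delta_pos": [-0.26, -0.17, 0], "rot": [0, 0, 0], "gripper": -1}, {"delta_pos": [-0.26, -0.17, 0], "rot": [0, 0, 0], "gripper": -1}, {"delta_pos": [-0.26, -0.17, 0], "rot": [0, 0, 0], "gripper": -1}, {"delta_pos": [-0.2, -0.12, 0], "rot": [0, 0, 0], "gripper": -1}, {"delta_pos": [0, 0, 0], "rot": [0, 0, 0], "gripper": -1}]'

```text
time_s: 12.68
eef_pos: [441.5, -338.1, 104.6]
tcp_rot: [0.995, -0.101, -0.0, 0.0]
force: [0.1, -0.5, -1.9]
grip_width: 0.338
finger_force: 61.2
```

jog_arm --steps '[{"delta_pos": [0, 0, 0], "rot": [0, 0, 0], "gripper": -1}, {"delta_pos": [0, 0, 0], "rot": [0, 0, 0], "gripper": -1}]'

```text
time_s: 12.85
eef_pos: [445.1, -336.1, 104.5]
tcp_rot: [0.995, -0.1, 0.0, -0.0]
force: [0.7, 0.2, -1.3]
grip_width: 0.332
finger_force: 61.2
```

```bash
python3 - <<'E'
from h import *
s=vision.get_image("side");t=vision.get_image("top")
a=cv2.resize(s[224:384,200:360],(400,400),interpolation=cv2.INTER_CUBIC);b=cv2.resize(t[190:300,325:435],(400,400),interpolation=cv2.INTER_CUBIC)
cv2.imwrite("pics/g7.png",np.hstack([a,b])); print(bot.sense()['eef_pos'])
E
```

```text
[ 445.59239194 -335.67350563  104.32358972]
```

View pics/g7.png

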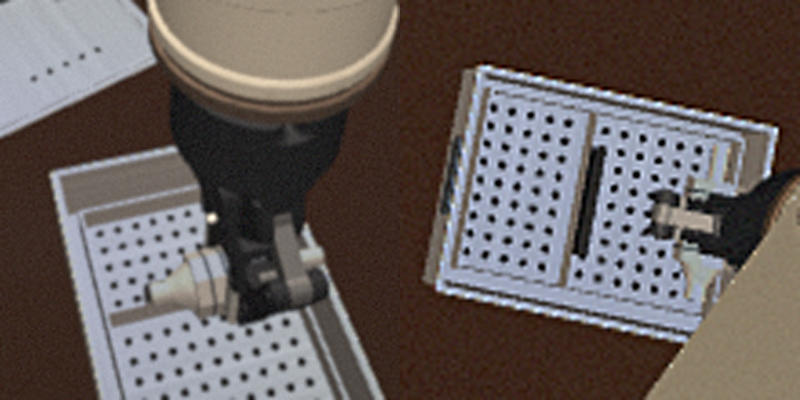

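Tray lies flat in the box, and the thick grip hangs parallel to the partition. I'll check the partition position numerically.

```bash
python3 - <<'E'
from h import *
k=.275
P=lambda x,y:(325+(x-400)*k,190+y*k)
p=ray("top",[P(592,113),P(567,285)],25); print(p.round(1),p.mean(0).round(1), np.degrees(np.arctan2(*(p[0]-p[1])[::-1])))
h=ray("top",[P(600,147),P(580,258)],41);print(h.round(1),h.mean(0).round(1))
print("predict partition mid", (449.8+12*.199,-302+12*.98))
g=ray("top",[P(722,143),P(695,302)],113);print(g.round(1),g.mean(0))
E
```

```text
[[ 507.3 -297. ]
 [ 396.5 -279.1]] [ 451.9 -288.1] -9.213122296708248
[[ 485.7 -296.7]
 [ 415.3 -282.7]] [ 450.5 -289.7]
predict partition mid (452.188, -290.24)
[[ 490.1 -346.1]
 [ 396.7 -328.1]] [ 443.38056967 -337.07473067]
```

jog_arm --steps '[{"delta_pos": [-0.015, -0.01, -0.2], "rot": [0, 0, 0], "gripper": -1}, {"delta_pos": [0, 0, -0.3], "rot": [0, 0, 0], "gripper": -1}, {"delta_pos": [0, 0, -0.2], "rot": [0, 0, 0], "gripper": -1}, {"delta_pos": [0, 0, -0.1], "rot": [0, 0, 0], "gripper": -1}, {"delta_pos": [0, 0, -0.05], "rot": [0, 0, 0], "gripper": -1}]'

```text
time_s: 13.37
eef_pos: [443.6, -336.2, 17.8]
tcp_rot: [0.995, -0.099, -0.001, -0.001]
force: [-0.8, 0.8, -2.6]
grip_width: 0.336
finger_force: 61.2
```

jog_arm --steps '[{"delta_pos": [0, 0, -0.02], "rot": [0, 0, 0], "gripper": -1}, {"delta_pos": [0, 0, -0.02], "rot": [0, 0, 0], "gripper": -1}, {"delta_pos": [0, 0, -0.01], "rot": [0, 0, 0], "gripper": -1}, {"delta_pos": [0, 0, 0], "rot": [0, 0, 0], "gripper": -1}, {"delta_pos": [0, 0, 0], "rot": [0, 0, 0], "gripper": -1}]'

```text
time_s: 13.78
eef_pos: [443.9, -337.4, 15.0]
tcp_rot: [0.995, -0.1, 0.0, 0.0]
force: [-0.3, 1.2, -1.1]
grip_width: 0.332
finger_force: 61.2
```

jog_arm --steps '[{"delta_pos": [0, 0, -0.01], "rot": [0, 0, 0], "gripper": -1}, {"delta_pos": [0, 0, -0.01], "rot": [0, 0, 0], "gripper": -1}, {"delta_pos": [0, 0, 0], "rot": [0, 0, 0], "gripper": -1}, {"delta_pos": [0, 0, 0], "rot": [0, 0, 0], "gripper": -1}]'

```text
time_s: 14.12
eef_pos: [443.6, -337.1, 12.3]
tcp_rot: [0.995, -0.1, 0.0, -0.0]
force: [0.4, -0.5, -2.9]
grip_width: 0.334
finger_force: 61.2
```

jog_arm --steps '[{"delta_pos": [0, 0, -0.01], "rot": [0, 0, 0], "gripper": -1}, {"delta_pos": [0, 0, 0], "rot": [0, 0, 0], "gripper": -1}, {"delta_pos": [0, 0, 0], "rot": [0, 0, 0], "gripper": -1}]'

```text
time_s: 14.37
eef_pos: [443.7, -337.2, 11.3]
tcp_rot: [0.995, -0.1, 0.0, -0.0]
force: [1.1, 0.1, -0.2]
grip_width: 0.338
finger_force: 61.3
```

jog_arm --steps '[{"delta_pos": [0, 0, -0.004], "rot": [0, 0, 0], "gripper": -1}, {"delta_pos": [0, 0, 0], "rot": [0, 0, 0], "gripper": -1}, {"delta_pos": [0, 0, 0], "rot": [0, 0, 0], "gripper": -1}]'

```text
time_s: 14.62
eef_pos: [443.7, -337.2, 11.2]
tcp_rot: [0.995, -0.1, 0.0, 0.0]
force: [-1.9, 2.0, 5.7]
grip_width: 0.334
finger_force: 62.1
```

jog_arm --steps '[{"delta_pos": [0, 0, 0], "rot": [0, 0, 0], "gripper": -0.2}, {"delta_pos": [0, 0, 0], "rot": [0, 0, 0], "gripper": -0.05}, {"delta_pos": [0, 0, 0], "rot": [0, 0, 0], "gripper": -0.05}, {"delta_pos": [0, 0, 0.05], "rot": [0, 0, 0], "gripper": -0.05}, {"delta_pos": [0, 0, 0.2], "rot": [0, 0, 0], "gripper": -0.05}]'

```text
time_s: 15.03
eef_pos: [442.5, -336.0, 33.8]
tcp_rot: [0.995, -0.1, -0.002, -0.001]
force: [-1.1, 0.5, -0.5]
grip_width: 0.475
finger_force: 0.0
```

jog_arm --steps '[{"delta_pos": [0, 0, 0.3], "rot": [0, 0, 0], "gripper": -0.05}, {"delta_pos": [0, 0, 0.3], "rot": [0, 0, 0], "gripper": -0.05}, {"delta_pos": [0, 0, 0.25], "rot": [0, 0, 0], "gripper": 0}, {"delta_pos": [0.08, 0.23, 0], "rot": [0, 0, 0], "gripper": 0}, {"delta_pos": [0.13, 0.33, 0], "rot": [0, 0, -0.0275], "gripper": 0}]'

```text
time_s: 15.45
eef_pos: [464.7, -282.7, 122.9]
tcp_rot: [0.992, -0.129, 0.001, 0.001]
force: [0.2, 0.5, -1.2]
grip_width: 0.501
finger_force: 0.0
```

jog_arm --steps '[{"delta_pos": [0.13, 0.33, 0], "rot": [0, 0, -0.0275], "gripper": 0}, {"delta_pos": [0.13, 0.33, 0], "rot": [0, 0, -0.0275], "gripper": 0}, {"delta_pos": [0.13, 0.33, 0], "rot": [0, 0, -0.0275], "gripper": 0}, {"delta_pos": [0.13, 0.33, 0], "rot": [0, 0, -0.0275], "gripper": 0}, {"delta_pos": [0.13, 0.33, 0], "rot": [0, 0, -0.0275], "gripper": 0}]'

```text
time_s: 15.87
eef_pos: [530.0, -114.4, 121.4]
tcp_rot: [0.963, -0.271, 0.0, -0.0]
force: [0.9, -0.5, 0.4]
grip_width: 0.499
finger_force: 0.0
```

jog_arm --steps '[{"delta_pos": [0.13, 0.33, 0], "rot": [0, 0, -0.0275], "gripper": 0}, {"delta_pos": [0.13, 0.33, 0], "rot": [0, 0, -0.0275], "gripper": 0}, {"delta_pos": [0.13, 0.33, 0], "rot": [0, 0, -0.0275], "gripper": 0}, {"delta_pos": [0.13, 0.33, 0], "rot": [0, 0, -0.0275], "gripper": 0}, {"delta_pos": [0.13, 0.33, 0], "rot": [0, 0, 0], "gripper": 0}]'

```text
time_s: 16.28
eef_pos: [595.0, 50.7, 121.4]
tcp_rot: [0.925, -0.38, 0.0, -0.0]
force: [0.2, -0.8, 0.2]
grip_width: 0.499
finger_force: 0.0
```

jog_arm --steps '[{"delta_pos": [0.13, 0.33, 0], "rot": [0, 0, 0], "gripper": 0}, {"delta_pos": [0.13, 0.33, 0], "rot": [0, 0, 0], "gripper": 0}, {"delta_pos": [0.13, 0.33, 0], "rot": [0, 0, 0], "gripper": 0}, {"delta_pos": [0.13, 0.33, 0], "rot": [0, 0, 0], "gripper": 0}, {"delta_pos": [0.08, 0.23, 0], "rot": [0, 0, 0], "gripper": 0}]'

```text
time_s: 16.7
eef_pos: [655.2, 206.8, 121.0]
tcp_rot: [0.926, -0.378, 0.0, -0.0]
force: [0.5, -0.6, 0.8]
grip_width: 0.501
finger_force: 0.0
```

jog_arm --steps '[{"delta_pos": [0, 0, 0], "rot": [0, 0, 0], "gripper": 0}, {"delta_pos": [0, 0, 0], "rot": [0, 0, 0], "gripper": 0}]'

```text
time_s: 16.87
eef_pos: [654.5, 205.0, 120.6]
tcp_rot: [0.926, -0.377, -0.0, 0.0]
force: [-0.2, 0.4, -0.5]
grip_width: 0.503
finger_force: 0.0
```

```bash
python3 - <<'E'
from h import *
s=vision.get_image("side");t=vision.get_image("top")
a=cv2.resize(s[100:210,215:325],(400,400),interpolation=cv2.INTER_CUBIC);b=cv2.resize(t[190:300,325:435],(400,400),interpolation=cv2.INTER_CUBIC)
cv2.imwrite("pics/g8.png",np.hstack([a,b])); print(bot.sense()['eef_pos'],bot.sense()['qpos'])
E
```

```text
[654.40107547 203.31091839 120.88584301] [ 1.89018543e-01  4.31416065e-01  1.30324638e+00 -2.16611523e-04
  1.40721378e+00  2.53559833e+00]
```

View pics/g8.png

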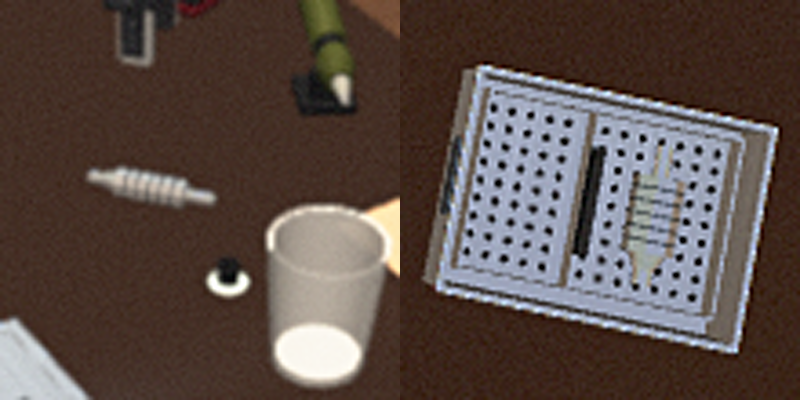

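The thick grip lies parallel to the partition in the wide compartment. The slim grip is undisturbed at (256,151) in the side view. Descending.

jog_arm --steps '[{"delta_pos": [0.01, 0, -0.3], "rot": [0, 0, 0], "gripper": 0}, {"delta_pos": [0, 0, -0.3], "rot": [0, 0, 0], "gripper": 0}, {"delta_pos": [0, 0, -0.3], "rot": [0, 0, 0], "gripper": 0}, {"delta_pos": [0, 0, -0.05], "rot": [0, 0, 0], "gripper": 0}, {"delta_pos": [0, 0, 0], "rot": [0, 0, 0], "gripper": 0}]'

```text
time_s: 17.38
eef_pos: [654.6, 202.7, 24.5]
tcp_rot: [0.926, -0.379, -0.001, 0.001]
force: [-0.5, 0.0, 0.9]
grip_width: 0.497
finger_force: 0.0
```

```bash
python3 - <<'E'
from h import *
s=vision.get_image("side")
cv2.imwrite("pics/g9.png",cv2.resize(s[105:185,215:315],(750,600),interpolation=cv2.INTER_CUBIC)); print(bot.sense()['eef_pos'])
E
```

```text
[655.72390021 203.0606256   26.67367906]
```

View pics/g9.png

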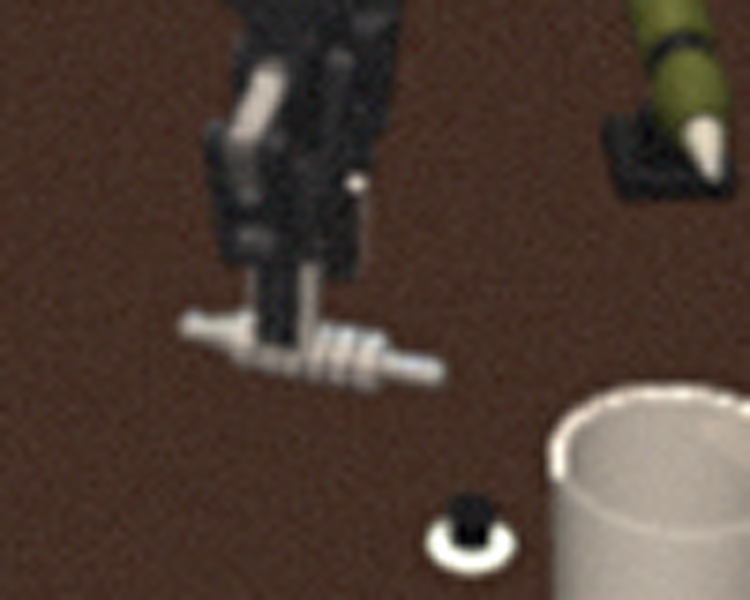

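The fingers straddle the slim body; their midpoint is near (256,147) in the side view. I'll lower and close.

jog_arm --steps '[{"delta_pos": [0, 0.01, -0.12], "rot": [0, 0, 0], "gripper": 0}, {"delta_pos": [0, 0, -0.1], "rot": [0, 0, 0], "gripper": 0}, {"delta_pos": [0, 0, 0], "rot": [0, 0, 0], "gripper": 0}, {"delta_pos": [0, 0, 0], "rot": [0, 0, 0], "gripper": -1}, {"delta_pos": [0, 0, 0], "rot": [0, 0, 0], "gripper": -1}]'

```text
time_s: 17.85
eef_pos: [655.8, 204.9, 4.4]
tcp_rot: [0.926, -0.378, 0.0, -0.0]
force: [1.1, 2.0, 0.7]
grip_width: 0.221
finger_force: 1.0
```

jog_arm --steps '[{"delta_pos": [0, 0, 0], "rot": [0, 0, 0], "gripper": -1}, {"delta_pos": [0, 0, 0], "rot": [0, 0, 0], "gripper": -1}, {"delta_pos": [0, 0, 0], "rot": [0, 0, 0], "gripper": -1}, {"delta_pos": [0, 0, 0], "rot": [0, 0, 0], "gripper": -1}]'

```text
time_s: 18.18
eef_pos: [656.0, 205.0, 4.6]
tcp_rot: [0.926, -0.378, 0.0, -0.0]
force: [-1.2, 0.0, 7.0]
grip_width: 0.19
finger_force: 59.4
```

jog_arm --steps '[{"delta_pos": [0, 0, 0.1], "rot": [0, 0, 0], "gripper": -1}, {"delta_pos": [0, 0, 0.25], "rot": [0, 0, 0], "gripper": -1}, {"delta_pos": [0, 0, 0.3], "rot": [0, 0, 0], "gripper": -1}, {"delta_pos": [0, 0, 0.3], "rot": [0, 0, 0], "gripper": -1}, {"delta_pos": [-0.073, -0.165, 0.15], "rot": [0, 0, 0], "gripper": -1}]'

```text
time_s: 18.6
eef_pos: [649.6, 190.3, 118.4]
tcp_rot: [0.926, -0.377, 0.002, -0.002]
force: [1.1, 0.5, -0.9]
grip_width: 0.187
finger_force: 58.8
```

jog_arm --steps '[{"delta_pos": [-0.13, -0.305, 0], "rot": [0, 0, 0.0274], "gripper": -1}, {"delta_pos": [-0.13, -0.305, 0], "rot": [0, 0, 0.0274], "gripper": -1}, {"delta_pos": [-0.13, -0.305, 0], "rot": [0, 0, 0.0274], "gripper": -1}, {"delta_pos": [-0.13, -0.305, 0], "rot": [0, 0, 0.0274], "gripper": -1}, {"delta_pos": [-0.13, -0.305, 0], "rot": [0, 0, 0.0274], "gripper": -1}]'

```text
time_s: 19.02
eef_pos: [582.4, 34.7, 114.5]
tcp_rot: [0.971, -0.24, 0.0, -0.0]
force: [0.7, -0.2, 0.3]
grip_width: 0.186
finger_force: 58.8
```

jog_arm --steps '[{"delta_pos": [-0.13, -0.305, 0], "rot": [0, 0, 0.0274], "gripper": -1}, {"delta_pos": [-0.13, -0.305, 0], "rot": [0, 0, 0.0274], "gripper": -1}, {"delta_pos": [-0.13, -0.305, 0], "rot": [0, 0, 0.0274], "gripper": -1}, {"delta_pos": [-0.13, -0.305, 0], "rot": [0, 0, 0.0274], "gripper": -1}, {"delta_pos": [-0.13, -0.305, 0], "rot": [0, 0, 0.0274], "gripper": -1}]'

```text
time_s: 19.43
eef_pos: [517.4, -117.9, 114.6]
tcp_rot: [0.995, -0.099, 0.0, 0.0]
force: [0.9, -0.0, -1.6]
grip_width: 0.189
finger_force: 58.8
```

jog_arm --steps '[{"delta_pos": [-0.13, -0.305, 0], "rot": [0, 0, 0], "gripper": -1}, {"delta_pos": [-0.13, -0.305, 0], "rot": [0, 0, 0], "gripper": -1}, {"delta_pos": [-0.13, -0.305, 0], "rot": [0, 0, 0], "gripper": -1}, {"delta_pos": [-0.13, -0.305, 0], "rot": [0, 0, 0], "gripper": -1}, {"delta_pos": [-0.073, -0.165, 0], "rot": [0, 0, 0], "gripper": -1}]'

```text
time_s: 19.85
eef_pos: [457.6, -257.8, 114.6]
tcp_rot: [0.995, -0.101, 0.0, 0.0]
force: [0.1, -0.1, -0.7]
grip_width: 0.187
finger_force: 58.8
```

jog_arm --steps '[{"delta_pos": [0, 0, 0], "rot": [0, 0, 0], "gripper": -1}, {"delta_pos": [0, 0, 0], "rot": [0, 0, 0], "gripper": -1}, {"delta_pos": [0, 0, 0], "rot": [0, 0, 0], "gripper": -1}]'

```text
time_s: 20.1
eef_pos: [459.1, -254.8, 114.2]
tcp_rot: [0.995, -0.101, 0.0, -0.0]
force: [0.4, 0.3, -0.8]
grip_width: 0.19
finger_force: 58.8
```

```bash
python3 - <<'E'
from h import *
s=vision.get_image("side");t=vision.get_image("top")
a=cv2.resize(s[224:384,200:360],(400,400),interpolation=cv2.INTER_CUBIC);b=cv2.resize(t[190:300,325:435],(400,400),interpolation=cv2.INTER_CUBIC)
cv2.imwrite("pics/g10.png",np.hstack([a,b])); print(bot.sense()['eef_pos'],bot.sense()['qpos'])
E
```

```text
[ 459.37180596 -254.34175421  114.08265889] [-6.52595024e-01  1.16826725e-01  1.71791632e+00  2.45402297e-04
  1.30676276e+00  1.11888020e+00]
```

View pics/g10.png

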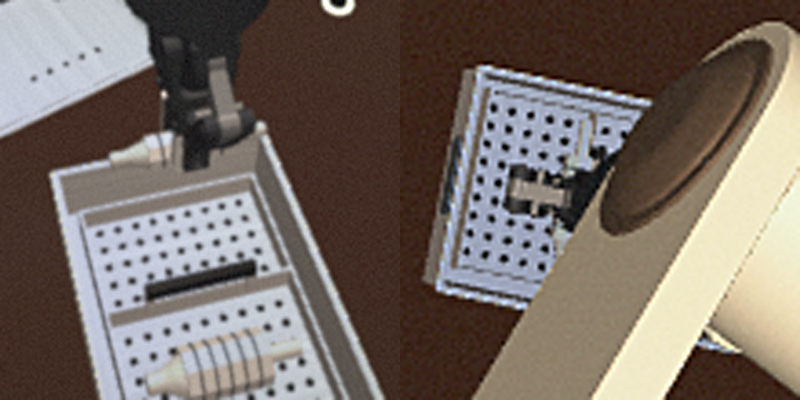

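The slim grip hangs parallel, over the narrow compartment. Lowering.

jog_arm --steps '[{"delta_pos": [0, 0, -0.25], "rot": [0, 0, 0], "gripper": -1}, {"delta_pos": [0, 0, -0.3], "rot": [0, 0, 0], "gripper": -1}, {"delta_pos": [0, 0, -0.25], "rot": [0, 0, 0], "gripper": -1}, {"delta_pos": [0, 0, -0.1], "rot": [0, 0, 0], "gripper": -1}, {"delta_pos": [0, 0, -0.06], "rot": [0, 0, 0], "gripper": -1}]'

```text
time_s: 20.62
eef_pos: [458.8, -254.1, 16.7]
tcp_rot: [0.995, -0.1, -0.001, -0.001]
force: [0.0, -0.1, -0.8]
grip_width: 0.188
finger_force: 58.8
```

jog_arm --steps '[{"delta_pos": [0, 0, -0.03], "rot": [0, 0, 0], "gripper": -1}, {"delta_pos": [0, 0, -0.02], "rot": [0, 0, 0], "gripper": -1}, {"delta_pos": [0, 0, -0.01], "rot": [0, 0, 0], "gripper": -1}, {"delta_pos": [0, 0, 0], "rot": [0, 0, 0], "gripper": -1}, {"delta_pos": [0, 0, 0], "rot": [0, 0, 0], "gripper": -1}]'

```text
time_s: 21.03
eef_pos: [459.3, -255.4, 12.6]
tcp_rot: [0.995, -0.101, 0.001, 0.0]
force: [0.4, 1.5, -0.4]
grip_width: 0.189
finger_force: 58.8
```

jog_arm --steps '[{"delta_pos": [0, 0, -0.01], "rot": [0, 0, 0], "gripper": -1}, {"delta_pos": [0, 0, 0], "rot": [0, 0, 0], "gripper": -1}, {"delta_pos": [0, 0, 0], "rot": [0, 0, 0], "gripper": -1}]'

```text
time_s: 21.28
eef_pos: [459.0, -255.2, 11.0]
tcp_rot: [0.995, -0.101, 0.0, -0.0]
force: [0.4, 0.1, -0.8]
grip_width: 0.191
finger_force: 58.8
```

jog_arm --steps '[{"delta_pos": [0, 0, -0.007], "rot": [0, 0, 0], "gripper": -1}, {"delta_pos": [0, 0, 0], "rot": [0, 0, 0], "gripper": -1}, {"delta_pos": [0, 0, 0], "rot": [0, 0, 0], "gripper": -1}]'

```text
time_s: 21.53
eef_pos: [459.0, -255.1, 10.1]
tcp_rot: [0.995, -0.101, -0.0, -0.0]
force: [0.8, -0.0, -1.6]
grip_width: 0.188
finger_force: 58.8
```

jog_arm --steps '[{"delta_pos": [0, 0, -0.005], "rot": [0, 0, 0], "gripper": -1}, {"delta_pos": [0, 0, 0], "rot": [0, 0, 0], "gripper": -1}, {"delta_pos": [0, 0, 0], "rot": [0, 0, 0], "gripper": -1}]'

```text
time_s: 21.78
eef_pos: [459.0, -255.1, 9.7]
tcp_rot: [0.995, -0.101, 0.0, -0.0]
force: [0.1, -0.3, -0.9]
grip_width: 0.187
finger_force: 58.9
```

jog_arm --steps '[{"delta_pos": [0, 0, -0.004], "rot": [0, 0, 0], "gripper": -1}, {"delta_pos": [0, 0, 0], "rot": [0, 0, 0], "gripper": -1}, {"delta_pos": [0, 0, 0], "rot": [0, 0, 0], "gripper": -1}]'

```text
time_s: 22.03
eef_pos: [459.1, -255.2, 9.6]
tcp_rot: [0.995, -0.101, 0.0, 0.0]
force: [-1.9, 1.3, 7.3]
grip_width: 0.19
finger_force: 59.7
```

jog_arm --steps '[{"delta_pos": [0, 0, 0], "rot": [0, 0, 0], "gripper": -0.4}, {"delta_pos": [0, 0, 0], "rot": [0, 0, 0], "gripper": -0.36}, {"delta_pos": [0, 0, 0], "rot": [0, 0, 0], "gripper": -0.36}, {"delta_pos": [0, 0, 0.05], "rot": [0, 0, 0], "gripper": -0.36}, {"delta_pos": [0, 0, 0.2], "rot": [0, 0, 0], "gripper": -0.36}]'

```text
time_s: 22.45
eef_pos: [457.8, -254.2, 32.4]
tcp_rot: [0.995, -0.101, -0.002, -0.001]
force: [-0.0, 0.5, -0.6]
grip_width: 0.319
finger_force: 0.0
```

jog_arm --steps '[{"delta_pos": [0, 0, 0.3], "rot": [0, 0, 0], "gripper": -0.36}, {"delta_pos": [0, 0, 0.3], "rot": [0, 0, 0], "gripper": -0.36}, {"delta_pos": [0, 0, 0.25], "rot": [0, 0, 0], "gripper": -0.1}, {"delta_pos": [0, 0.2, 0], "rot": [0, 0, 0], "gripper": 0}, {"delta_pos": [-0.018, 0.31, 0], "rot": [0, 0, 0.0304], "gripper": 0}]'

```text
time_s: 22.87
eef_pos: [458.0, -205.6, 121.2]
tcp_rot: [0.997, -0.071, 0.001, 0.001]
force: [-0.3, -0.2, -0.9]
grip_width: 0.501
finger_force: 0.0
```

jog_arm --steps '[{"delta_pos": [-0.018, 0.31, 0], "rot": [0, 0, 0.0304], "gripper": 0}, {"delta_pos": [-0.018, 0.31, 0], "rot": [0, 0, 0.0304], "gripper": 0}, {"delta_pos": [-0.018, 0.31, 0], "rot": [0, 0, 0.0304], "gripper": 0}, {"delta_pos": [-0.018, 0.31, 0], "rot": [0, 0, 0.0304], "gripper": 0}, {"delta_pos": [-0.018, 0.31, 0], "rot": [0, 0, 0], "gripper": 0}]'

```text
time_s: 23.28
eef_pos: [447.8, -47.8, 119.7]
tcp_rot: [0.998, 0.06, 0.0, 0.0]
force: [0.1, 0.1, -0.0]
grip_width: 0.503
finger_force: 0.0
```

jog_arm --steps '[{"delta_pos": [-0.018, 0.31, 0], "rot": [0, 0, 0], "gripper": 0}, {"delta_pos": [0, 0.145, 0], "rot": [0, 0, 0], "gripper": 0}, {"delta_pos": [0, 0, 0], "rot": [0, 0, 0], "gripper": 0}, {"delta_pos": [0, 0, 0], "rot": [0, 0, 0], "gripper": 0}, {"delta_pos": [0, 0, 0], "rot": [0, 0, 0], "gripper": 0}]'

```text
time_s: 23.7
eef_pos: [446.5, -4.0, 119.5]
tcp_rot: [0.998, 0.058, 0.0, 0.0]
force: [0.7, 0.1, 0.6]
grip_width: 0.498
finger_force: 0.0
```

```bash
python3 - <<'E'
from h import *
s=vision.get_image("side");t=vision.get_image("top")
a=cv2.resize(s[150:310,140:300],(400,400),interpolation=cv2.INTER_CUBIC);b=cv2.resize(t[190:300,325:435],(400,400),interpolation=cv2.INTER_CUBIC)
cv2.imwrite("pics/g11.png",np.hstack([a,b])); print(bot.sense()['eef_pos'])
E
```

```text
[446.50848438  -4.37421606 119.35361744]
```

View pics/g11.png

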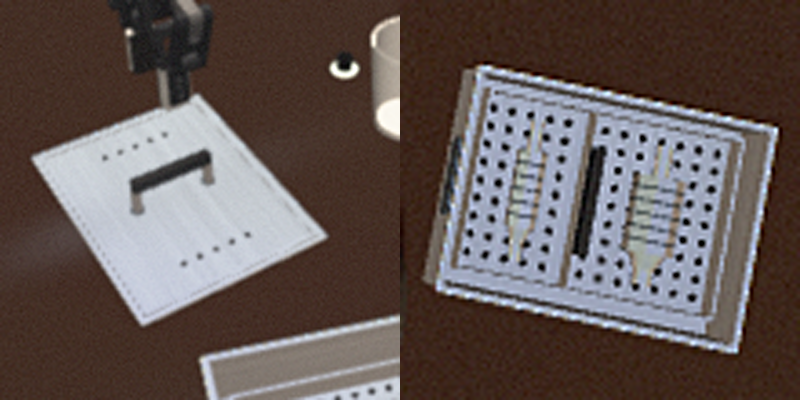

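Both grips lie parallel to the partition in the right compartments. The lid is undisturbed; descending on its handle.

jog_arm --steps '[{"delta_pos": [0, 0, -0.25], "rot": [0, 0, 0], "gripper": 0}, {"delta_pos": [0, 0, -0.3], "rot": [0, 0, 0], "gripper": 0}, {"delta_pos": [0, 0, -0.3], "rot": [0, 0, 0], "gripper": 0}, {"delta_pos": [0, 0, -0.16], "rot": [0, 0, 0], "gripper": 0}, {"delta_pos": [0, 0, 0], "rot": [0, 0, 0], "gripper": 0}]'

```text
time_s: 24.22
eef_pos: [444.5, -4.1, 15.2]
tcp_rot: [0.998, 0.058, -0.003, -0.001]
force: [-1.1, 0.5, -0.4]
grip_width: 0.504
finger_force: 0.0
```

jog_arm --steps '[{"delta_pos": [0, 0, 0], "rot": [0, 0, 0], "gripper": -1}, {"delta_pos": [0, 0, 0], "rot": [0, 0, 0], "gripper": -1}, {"delta_pos": [0, 0, 0], "rot": [0, 0, 0], "gripper": -1}, {"delta_pos": [0, 0, 0], "rot": [0, 0, 0], "gripper": -1}, {"delta_pos": [0, 0, 0], "rot": [0, 0, 0], "gripper": -1}]'

```text
time_s: 24.63
eef_pos: [447.4, -4.0, 19.9]
tcp_rot: [0.998, 0.058, 0.001, 0.0]
force: [-1.6, -2.5, 7.5]
grip_width: 0.106
finger_force: 59.6
```

jog_arm --steps '[{"delta_pos": [0, 0, 0], "rot": [0, 0, 0], "gripper": -1}, {"delta_pos": [0, 0, 0], "rot": [0, 0, 0], "gripper": -1}, {"delta_pos": [0, 0, 0], "rot": [0, 0, 0], "gripper": -1}]'

```text
time_s: 24.88
eef_pos: [447.4, -4.0, 19.8]
tcp_rot: [0.998, 0.058, 0.001, 0.0]
force: [-1.2, -2.5, 7.2]
grip_width: 0.098
finger_force: 59.6
```

jog_arm --steps '[{"delta_pos": [0, 0, 0.05], "rot": [0, 0, 0], "gripper": -1}, {"delta_pos": [0, 0, 0.2], "rot": [0, 0, 0], "gripper": -1}, {"delta_pos": [0, 0, 0.3], "rot": [0, 0, 0], "gripper": -1}, {"delta_pos": [0, 0, 0.3], "rot": [0, 0, 0], "gripper": -1}, {"delta_pos": [0, -0.05, 0.2], "rot": [0, 0, 0], "gripper": -1}]'

```text
time_s: 25.3
eef_pos: [446.9, -8.3, 126.8]
tcp_rot: [0.998, 0.059, 0.001, 0.0]
force: [1.3, -0.5, -2.1]
grip_width: 0.104
finger_force: 58.8
```

jog_arm --steps '[{"delta_pos": [0, -0.15, 0], "rot": [0, 0, 0], "gripper": -1}, {"delta_pos": [0, -0.25, 0], "rot": [0, 0, -0.025], "gripper": -1}, {"delta_pos": [0, -0.3, 0], "rot": [0, 0, -0.025], "gripper": -1}, {"delta_pos": [0, -0.3, 0], "rot": [0, 0, -0.025], "gripper": -1}, {"delta_pos": [0, -0.3, 0], "rot": [0, 0, -0.025], "gripper": -1}]'

```text
time_s: 25.72
eef_pos: [446.2, -139.9, 124.3]
tcp_rot: [0.999, -0.047, 0.001, 0.0]
force: [-0.1, 0.6, -2.8]
grip_width: 0.099
finger_force: 58.8
```

jog_arm --steps '[{"delta_pos": [0, -0.3, 0], "rot": [0, 0, -0.025], "gripper": -1}, {"delta_pos": [0, -0.3, 0], "rot": [0, 0, -0.025], "gripper": -1}, {"delta_pos": [0, -0.3, 0], "rot": [0, 0, 0], "gripper": -1}, {"delta_pos": [0, -0.3, 0], "rot": [0, 0, 0], "gripper": -1}, {"delta_pos": [0, -0.25, 0], "rot": [0, 0, 0], "gripper": -1}]'

```text
time_s: 26.13
eef_pos: [446.1, -285.6, 124.2]
tcp_rot: [0.995, -0.099, 0.0, 0.0]
force: [0.4, -0.5, -2.0]
grip_width: 0.098
finger_force: 58.8
```

jog_arm --steps '[{"delta_pos": [0.01, -0.15, 0], "rot": [0, 0, 0], "gripper": -1}, {"delta_pos": [0, 0, 0], "rot": [0, 0, 0], "gripper": -1}, {"delta_pos": [0, 0, 0], "rot": [0, 0, 0], "gripper": -1}, {"delta_pos": [0, 0, 0], "rot": [0, 0, 0], "gripper": -1}, {"delta_pos": [0, 0, 0], "rot": [0, 0, 0], "gripper": -1}]'

```text
time_s: 26.55
eef_pos: [447.6, -297.7, 123.6]
tcp_rot: [0.995, -0.098, 0.0, -0.0]
force: [1.3, 0.1, -2.6]
grip_width: 0.098
finger_force: 58.9
```

jog_arm --steps '[{"delta_pos": [0.015, -0.015, -0.1], "rot": [0, 0, 0], "gripper": -1}, {"delta_pos": [0, 0, -0.2], "rot": [0, 0, 0], "gripper": -1}, {"delta_pos": [0, 0, -0.15], "rot": [0, 0, 0], "gripper": -1}, {"delta_pos": [0, 0, -0.05], "rot": [0, 0, 0], "gripper": -1}, {"delta_pos": [0, 0, 0], "rot": [0, 0, 0], "gripper": -1}]'

```text
time_s: 26.97
eef_pos: [448.5, -299.2, 71.8]
tcp_rot: [0.995, -0.098, -0.001, -0.001]
force: [0.1, -0.0, -3.2]
grip_width: 0.104
finger_force: 58.8
```

jog_arm --steps '[{"delta_pos": [0, 0, 0], "rot": [0, 0, 0], "gripper": -1}, {"delta_pos": [0, 0, 0], "rot": [0, 0, 0], "gripper": -1}, {"delta_pos": [0, 0, 0], "rot": [0, 0, 0], "gripper": -1}]'

```text
time_s: 27.22
eef_pos: [449.3, -300.4, 74.2]
tcp_rot: [0.995, -0.099, 0.001, 0.0]
force: [0.7, -0.5, -2.2]
grip_width: 0.103
finger_force: 58.8
```

```bash
cat > lid.py <<'E'
from h import *
s=bot.sense(); zt=s['eef_pos'][2]-19.8+9; print(s['eef_pos'].round(1),s['force'].round(1),R.from_quat(s['tcp_rot']).as_euler('xyz',degrees=True).round(1))
y=np.radians(-11.4);M=np.array([[np.cos(y),np.sin(y)],[-np.sin(y),np.cos(y)]])
import sys
if len(sys.argv)>1: zt=float(sys.argv[1])
for n,roi,th in(("top",(320,190,440,300),130),("side",(195,200,400,384),130)):
    im=vision.get_image(n); cv2.imwrite(f"pics/lid_{n}.png",im)
    g=cv2.cvtColor(im,cv2.COLOR_BGR2GRAY); hsv=cv2.cvtColor(im,cv2.COLOR_BGR2HSV)
    m=((g>th)&(im[:,:,0]>im[:,:,2].astype(int)+5)).astype(np.uint8)*255
    c=blobs(m,roi)[0]; p=(ray(n,c[:,0],zt)-[449.2,-299.1])@M.T
    print(n,cv2.boundingRect(c),"ext",p.min(0).round(1),p.max(0).round(1))
    # edges: median of extreme coordinate in slices
    for lo,hi in((-60,-20),(20,60)):
        k=(p[:,0]>lo)&(p[:,0]<hi)
        if k.any(): print("  +y edge x in",lo,hi,np.sort(p[k,1])[-8:].round(1))
    for lo,hi in((40,90),(-40,40)):
        k=(p[:,1]>lo)&(p[:,1]<hi)
        if k.any(): print("  +-x edge y in",lo,hi,p[k,0].max().round(1),p[k,0].min().round(1))
E
python3 lid.py
```

```text
[ 449.3 -300.4   74.2] [ 0.7 -0.5 -2.2] [ 1.80e+02 -1.00e-01 -1.13e+01]
top (334, 204, 86, 78) ext [-80.2 -66.3] [ 78.7 103.6]
  +y edge x in -60 -20 [102.2 102.3 102.5 102.7 102.8 102.9 103.3 103.5]
  +y edge x in 20 60 [102.4 102.5 102.6 102.7 102.8 102.9 103.  103.1]
  +-x edge y in 40 90 78.5 -80.1
  +-x edge y in -40 40 78.7 -80.0
side (215, 277, 148, 107) ext [-78.6 -99.4] [ 79.4 101.5]
  +y edge x in -60 -20 [101.  101.1 101.1 101.2 101.2 101.3 101.4 101.5]
  +y edge x in 20 60 [42.5 44.2 45.9 47.3 49.  50.8 52.6 54.4]
  +-x edge y in 40 90 79.3 -78.6
  +-x edge y in -40 40 79.4 -78.5
```

The lid is centred over the box to within about 2 mm; I'll nudge 1.5 mm in +y and lower.

jog_arm --steps '[{"delta_pos": [0, 0.015, -0.04], "rot": [0, 0, 0], "gripper": -1}, {"delta_pos": [0, 0, -0.03], "rot": [0, 0, 0], "gripper": -1}, {"delta_pos": [0, 0, -0.03], "rot": [0, 0, 0], "gripper": -1}, {"delta_pos": [0, 0, 0], "rot": [0, 0, 0], "gripper": -1}, {"delta_pos": [0, 0, 0], "rot": [0, 0, 0], "gripper": -1}]'

```text
time_s: 27.73
eef_pos: [448.8, -298.6, 63.0]
tcp_rot: [0.995, -0.099, -0.0, -0.0]
force: [0.2, -0.1, -2.6]
grip_width: 0.103
finger_force: 58.9
```

jog_arm --steps '[{"delta_pos": [0, 0, -0.01], "rot": [0, 0, 0], "gripper": -1}, {"delta_pos": [0, 0, 0], "rot": [0, 0, 0], "gripper": -1}, {"delta_pos": [0, 0, 0], "rot": [0, 0, 0], "gripper": -1}]'

```text
time_s: 27.98
eef_pos: [448.9, -298.6, 62.3]
tcp_rot: [0.995, -0.099, 0.0, -0.0]
force: [-0.3, 0.5, -2.1]
grip_width: 0.103
finger_force: 58.9
```

jog_arm --steps '[{"delta_pos": [0, 0, -0.005], "rot": [0, 0, 0], "gripper": -1}, {"delta_pos": [0, 0, 0], "rot": [0, 0, 0], "gripper": -1}, {"delta_pos": [0, 0, 0], "rot": [0, 0, 0], "gripper": -1}]'

```text
time_s: 28.23
eef_pos: [449.0, -298.7, 61.9]
tcp_rot: [0.995, -0.099, 0.0, 0.0]
force: [0.3, -0.5, -1.2]
grip_width: 0.103
finger_force: 59.1
```

jog_arm --steps '[{"delta_pos": [0, 0, -0.005], "rot": [0, 0, 0], "gripper": -1}, {"delta_pos": [0, 0, 0], "rot": [0, 0, 0], "gripper": -1}, {"delta_pos": [0, 0, 0], "rot": [0, 0, 0], "gripper": -1}]'

```text
time_s: 28.48
eef_pos: [449.0, -298.7, 61.8]
tcp_rot: [0.995, -0.099, 0.0, 0.0]
force: [-2.0, 2.0, 7.7]
grip_width: 0.103
finger_force: 60.2
```

Contact came at 61.8 mm, exactly the height expected with the lid fully home. I'll release, retreat and check.

jog_arm --steps '[{"delta_pos": [0, 0, 0], "rot": [0, 0, 0], "gripper": -0.5}, {"delta_pos": [0, 0, 0], "rot": [0, 0, 0], "gripper": -0.2}, {"delta_pos": [0, 0, 0], "rot": [0, 0, 0], "gripper": 0}, {"delta_pos": [0, 0, 0], "rot": [0, 0, 0], "gripper": 0}, {"delta_pos": [0, 0, 0.1], "rot": [0, 0, 0], "gripper": 0}]'

```text
time_s: 28.9
eef_pos: [448.2, -298.1, 70.0]
tcp_rot: [0.995, -0.099, -0.001, -0.001]
force: [0.3, 0.4, -0.3]
grip_width: 0.503
finger_force: 0.0
```

jog_arm --steps '[{"delta_pos": [0, 0, 0.2], "rot": [0, 0, 0], "gripper": 0}, {"delta_pos": [0, 0, 0.3], "rot": [0, 0, 0], "gripper": 0}, {"delta_pos": [0, 0, 0.3], "rot": [0, 0, 0], "gripper": 0}, {"delta_pos": [0, 0.2, 0.1], "rot": [0, 0, 0], "gripper": 0}, {"delta_pos": [0, 0.35, 0], "rot": [0, 0, 0], "gripper": 0}]'

```text
time_s: 29.32
eef_pos: [449.8, -245.7, 164.9]
tcp_rot: [0.995, -0.1, 0.002, 0.001]
force: [1.4, 0.3, -0.2]
grip_width: 0.5
finger_force: 0.0
```

jog_arm --steps '[{"delta_pos": [0, 0.35, 0], "rot": [0, 0, 0], "gripper": 0}, {"delta_pos": [0, 0.35, 0], "rot": [0, 0, 0], "gripper": 0}, {"delta_pos": [0, 0.35, 0], "rot": [0, 0, 0], "gripper": 0}, {"delta_pos": [0, 0.35, 0], "rot": [0, 0, 0], "gripper": 0}, {"delta_pos": [0, 0.35, 0], "rot": [0, 0, 0], "gripper": 0}]'

```text
time_s: 29.73
eef_pos: [448.6, -67.1, 162.2]
tcp_rot: [0.995, -0.099, 0.0, 0.0]
force: [1.6, 0.2, -0.2]
grip_width: 0.503
finger_force: 0.0
```

jog_arm --steps '[{"delta_pos": [0, 0.3, 0], "rot": [0, 0, 0], "gripper": 0}, {"delta_pos": [0, 0.2, 0], "rot": [0, 0, 0], "gripper": 0}, {"delta_pos": [0, 0, 0], "rot": [0, 0, 0], "gripper": 0}, {"delta_pos": [0, 0, 0], "rot": [0, 0, 0], "gripper": 0}]'

```text
time_s: 30.07
eef_pos: [449.0, -17.9, 162.0]
tcp_rot: [0.995, -0.098, 0.0, 0.0]
force: [-0.6, -0.1, -0.1]
grip_width: 0.501
finger_force: 0.0
```

```bash
python3 lid.py 51; python3 - <<'E'
from h import *
a=cv2.imread("pics/top0.png").astype(int);b=cv2.imread("pics/lid_top.png").astype(int)
for n,(x0,y0,x1,y1) in dict(cup=(233,128,270,167),capA=(205,151,220,167),capB=(287,139,302,155)).items():
    print(n,np.abs(a-b)[y0:y1,x0:x1].mean().round(1))
im=b.astype(np.uint8);m=((cv2.cvtColor(im,cv2.COLOR_BGR2GRAY)>130)&(b[:,:,0]>b[:,:,2]+5)).astype(np.uint8)*255
for z in (51,57): print(z,rect("top",blobs(m,(320,190,440,300))[0],z))
E
```

```text
[449.  -17.9 162. ] [-0.6 -0.1 -0.1] [ 1.80e+02 -1.00e-01 -1.12e+01]
top (339, 205, 94, 86) ext [ -80.7 -104.3] [ 78.2 105.2]
  +y edge x in -60 -20 [82.2 82.3 83.1 84.9 85.8 86.2 86.6 87. ]
  +y edge x in 20 60 [104.1 104.3 104.4 104.5 104.6 104.7 105.  105.1]
  +-x edge y in 40 90 77.7 -80.6
  +-x edge y in -40 40 78.0 -80.6
side (215, 271, 145, 113) ext [-79.1 -93.7] [ 79.2 103.1]
  +y edge x in -60 -20 [102.5 102.6 102.7 102.7 102.8 102.9 103.  103.1]
  +y edge x in 20 60 [102.2 102.3 102.5 102.5 102.6 102.7 102.8 102.9]
  +-x edge y in 40 90 79.2 -79.1
  +-x edge y in -40 40 79.0 -79.0
cup 3.1
capA 3.5
capB 3.7
51 [ 447.9 -298.4  209.4  158.8   78.7]
57 [ 448.3 -296.4  208.1  157.8   78.7]
```

```bash
python3 -c "
from plant import close_job
print(close_job())"
```

```text
the job is handed in; nothing more can be done
None
```

The job is handed in at about 30 s: tray flat in the box, thick grip in the wide compartment and slim grip in the narrow one, lid fully home by contact height and final image measurement, and the cup and both ink caps unmoved.

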